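# Unscrew the reverse-threaded gas cap

### The arm

A 7-joint arm with a two-finger parallel gripper is mounted at the origin on a cart in front of the work surface, level with it; the furniture and walls round the work are solid. World frame = base frame: x ahead of the robot, y to its left, z up, the work surface at z = 0. Lengths are in m, angles in rad, forces in N, time in s.
With the tool pointing down it reaches from about 0.4 to 0.875 m from the base axis. Payload 19.3 kg.
Tool frame: the origin (TCP) lies on the mounting face of the last link; the fingertips stand 173 mm ahead of it and the grasp point (between the pads) lies 155 mm ahead of it (bot.grip_point_offset is the distance from the TCP to the grasp point, in m); z points along the fingers, y is the line along which they close (so a half turn about z gives the same grasp; the last joint's range is limited). The gripper opens to 85 mm and grips with 20 to 120 N. Pads are 22 mm wide; open, the fingers measure 114 mm over their backs; the gripper's body (76 mm by 85 mm) begins 54 mm behind the grasp point. The pads swing forward as they close: fully open they stand 13 mm farther back than shut.
Start: joints at [-1.419, 0.521, -0.036, 1.599, 0.021, 1.021, -0.113], TCP at [0.138, 0.61, 0.405] pointing down, gripper open.
Joint ranges: [-2.91, 2.91], [-0.3, 2.13], [-1.5, 1.42], [0.17, 2.43], [-1.26, 4.41], [0.16, 1.93], [-2.52, 2.52]. Speed limits (rad/s): [1.89, 1.89, 2.39, 2.39, 3.01, 3.01, 3.01].

### API

Orientations are given as [roll, pitch, yaw] about the fixed x, y, z axes, in that order (R = Rz(yaw) Ry(pitch) Rx(roll)).
In Python, from workcell import bot gives the robot as it stands.
- The arm moves only by the tool arm_command, never from a script. Its argument "deltas" is a list of rows, each a list of 3 entries, a list of its own where there are three numbers: the shift along the tool's x, y, z in cm, then the turn, a rotation vector about the tool's x, y, z in rad, then the finger opening in cm, from 0 to 8.54. In form: [[[tx, ty, tz], [rx, ry, rz], claw], ...]. A call has 1 to 20 rows; each row shifts and turns the commanded pose from where the row before left it, along the tool's axes as they then stand; what a row does not reach is not made up. A row lasts 1/10 s, in which the tool goes at most 50 mm and 8.59 degrees, less where a joint would pass 70% of its speed; a pose out of reach is approached as far as the arm can. A call with a gripper value outside its range is refused whole. The fingers move at their own pace and stop on an object; "newtons" is the grip in N (left out, the last holds). Time passes only in rows, so rows that do not move let the fingers close. It gives the time, the measured TCP pose, the force, the opening and the grip force at its end, in the units of the state.
- bot.observe(): the state, without advancing time (a new reading comes with each control period).
- bot.grab_frame(name): name is "scene" or "top"; returns a dict with "frame" (400x640x3 uint8, red, green, blue), "K" (3x3 intrinsics, pixels), "rvec" (rotation vector, rad) and "tvec" (3), from world to camera coordinates, as OpenCV has them. Camera axes: x right, y down, z forward; pixel columns grow to the right and rows downward; lengths in m; the calibration is good to about 2 mm. A picture is of the moment at which its call begins. There is no depth.
- bot.job_done(): hands the job in; it is judged then, once.
Trained networks look in a picture, given as the dict that the camera call returned (one of the last four; its "shot" number tells which), for a name from the list of things; names that differ only in an ending like _2 or _b are one class to them, and where a whole thing is asked for, a point or a joint stands for the part that bears it (a point fixed in the world has none). Each returns a list of dicts, best first, with "p" (0 to 1); they miss things now and then, are a little off and sometimes report something else, mostly with a low value. They report only what shows in the picture. A call takes as long as a camera call. They do not tell look-alikes from the thing itself.
- bot.find_in(name, picture): "rect" ([left, top, width, height] in pixels, round what is visible of it).
- bot.mark_of(name, picture): "at" ([column, row] in pixels: a listed point, or the origin of a listed thing).
The state is a dict: "clock": time; "qpos": joint angles; "qd": joint speeds; "joint_efforts": joint torques, N m; "position": TCP position; "tool_rot": TCP orientation; "force": force on the tool from outside, world axes, zero at the start; "moment": the same for the moment, N m; "grip_width": finger opening in m; "finger_force": force on a finger pad.
Only numpy, scipy, OpenCV 4.12 (cv2) and the standard library are available. Lean on these libraries where they do the work, as an engineer would, in place of code of your own. Each camera call takes 0.05 s, during which the arm holds its last target. There are 200 camera calls.

### The job

A torch is to be connected to the fuel-gas outlet, the one closed by the hexagonal brass cap; like all fuel-gas fittings it has a reverse (left-hand) thread. Unscrew that cap without straining or further tightening the thread, lift it off, and set it gently mouth-down on the floor of the grey parts tray. Do not touch the outlet with the round cap.

Things in the scene. Friction and masses are not known exactly. Their poses are not given: they have to be found in the camera images.
- hex_cap_center (a point): Centre (half-way up) of the loose hexagonal brass cap nut: 46 mm across flats, 53 mm across its notched corners, 34 mm high (underside 17 mm below this point, top 18.5 mm above), closed on top, open below, about 150 g. z is its axis (up). A flat faces along its x axis and every 60 degrees from there. Fitted, its underside is 80 mm above the bench.
- stub_top (a point): Middle of the top of the threaded stub inside the cap, 104 mm above the bench, 24 mm above the underside of the fitted cap: lift the freed cap 30 mm or more to clear it. Left-hand three-start thread: turned CLOCKWISE seen from above the cap loosens, rising 4.3 mm per radian on the stub; anticlockwise it goes down and jams. Play about 1 mm sideways, 1 mm up and down.
- gas_outlet: The fixed fuel-gas outlet post: 84 x 84 x 10 mm steel foot screwed to the bench, brass neck at most 41 mm in diameter under the cap, hose barb pointing along its x axis to 53 mm from the axis at 36 mm height. Origin on the bench on the axis of neck and thread, z up.
- round_cap_center (a point): Centre of the round knurled brass cap, 46 mm in diameter, of the other outlet post (not to be touched): 95 mm above the bench on its axis; its top is 113 mm above the bench. Its post is like the first.
- round_outlet: That other, fixed outlet post with the round cap; origin on the bench on its axis.
- tray: Fixed grey open tray 150 (x) x 170 (y) x 22 mm high, walls 4 mm, floor 4 mm thick; origin at the centre of its underside on the bench.
- neck (a point): Point on the outlet's axis 74 mm above the bench, below a springy seal ring (41 mm diameter) that pushes the cap up with some 8 N at first. The stub swivels in the neck: at first it may turn along with the cap, which then does not rise, by up to 1.3 rad before it catches. The cap comes free after 1.1 to 2.7 rad in all; when is only to be felt. Before that, lifting strains the thread (limit 25 N).
Things that resemble listed ones, but are neither listed nor needed, are in the scene too. Leave any orange look-alike of the part that bears hex_cap_center alone.

How it is judged:
By the outcome, as a careful person would: the job done as asked, in the order asked, and still so for the second after the job is handed in, with the robot touching nothing.
It also fails if it takes over 67 s, if anything falls off the work surface, if the arm or the gripper's body presses on something with over 40 N, if the wrist force passes 120 N, or if a joint passes its speed limit or range.

## Working session

There is one attempt and no reset: what is moved stays moved. The work goes in short steps, Python scripts to look and compute and a tool call to move; the robot and the scene stay as the last step left them, time stands still between calls to the robot, and variables do not carry over. Pictures are saved under pics/ and viewed, at most 10 in all, crops included, and the job is handed in when it is done.

Besides the shell and the picture viewer there is one more tool, called as a command line: name --argument value ..., lists and objects as JSON in quotes. arm_command: Moves the arm, as the interface text tells. Its arguments: {"type":"object","properties":{"deltas":{"type":"array","items":{"type":"array"}},"newtons":{"type":"number"}},"required":["deltas"]}

```bash
mkdir -p pics
cat > h.py <<'E'
import numpy as np, cv2
from workcell import bot
def ray(p,uv):
    R=cv2.Rodrigues(np.array(p["rvec"],float))[0]; t=np.array(p["tvec"],float).ravel()
    c=-R.T@t; d=R.T@np.linalg.inv(np.array(p["K"]))@np.array([uv[0],uv[1],1.]); return c,d/np.linalg.norm(d)
def atz(p,uv,z):
    c,d=ray(p,uv); return c+d*(z-c[2])/d[2]
def tri(rs):
    A=np.zeros((3,3));b=np.zeros(3)
    for c,d in rs:
        M=np.eye(3)-np.outer(d,d);A+=M;b+=M@c
    return np.linalg.solve(A,b)
def proj(p,X):
    return cv2.projectPoints(np.array(X,float).reshape(-1,3),np.array(p["rvec"],float),np.array(p["tvec"],float),np.array(p["K"],float),None)[0].reshape(-1,2)
E
python3 - <<'E'
from h import *
np.set_printoptions(precision=4,suppress=True)
Z=dict(hex_cap_center=.097,stub_top=.104,gas_outlet=0,round_cap_center=.095,round_outlet=0,tray=0,neck=.074)
for n in("scene","top"):
    p=bot.grab_frame(n); cv2.imwrite(f"pics/{n}0.png",p["frame"][:,:,::-1])
    print(n,ray(p,(320,200)))
    for k,z in Z.items():
        for m in bot.mark_of(k,p)[:3]: print(k,np.round(m["at"],1),round(m["p"],2),atz(p,m["at"],z))
s=bot.observe();print(s)
E
```

```text
scene (array([-0.138 , -0.4011,  0.4655]), array([ 0.7606,  0.4651, -0.4529]))
hex_cap_center [294.5 217. ] 0.97 [ 0.3998 -0.0192  0.097 ]
hex_cap_center [338.6 226.5] 0.72 [ 0.4122 -0.1022  0.097 ]
hex_cap_center [251.2 170.1] 0.7 [0.5248 0.1841 0.097 ]
gas_outlet [255.5 206.3] 0.86 [0.5353 0.1885 0.    ]
gas_outlet [338.9 230.5] 0.42 [ 0.5428 -0.0323  0.    ]
round_cap_center [342.2 193.2] 0.91 [ 0.5333 -0.0426  0.095 ]
round_cap_center [253.  209.1] 0.72 [0.3867 0.065  0.095 ]
round_cap_center [337.  229.8] 0.54 [ 0.4042 -0.1037  0.095 ]
round_outlet [338.5 227.1] 0.64 [ 0.5548 -0.0246  0.    ]
tray [442.9 267.2] 0.92 [ 0.5298 -0.2613  0.    ]
neck [251.3 178.5] 0.94 [0.5285 0.1889 0.074 ]
top (array([ 0.3446, -0.0234,  0.935 ]), array([ 0.2012, -0.035 , -0.9789]))
hex_cap_center [214.7 213.5] 0.97 [0.5247 0.1848 0.097 ]
hex_cap_center [270.9 208.2] 0.92 [0.5162 0.0588 0.097 ]
stub_top [213.4 210.4] 0.97 [0.5306 0.1852 0.104 ]
gas_outlet [225.8 221.7] 0.63 [0.5204 0.1838 0.    ]
gas_outlet [311.6 192.3] 0.27 [ 0.5599 -0.039   0.    ]
round_cap_center [311.3 191.8] 0.76 [ 0.5393 -0.0369  0.095 ]
round_outlet [313.6 202.1] 0.86 [ 0.534 -0.04   0.   ]
tray [398.6 189.4] 0.58 [ 0.5314 -0.2585  0.    ]
neck [216.9 217.6] 0.65 [0.5193 0.1865 0.074 ]
{'clock': 0.8, 'qpos': array([-1.4192,  0.5214, -0.0363,  1.5995,  0.0212,  1.0211, -0.1128]), 'qd': array([-0.0001, -0.0001,  0.0009,  0.0013, -0.0002, -0.0014,  0.0015]), 'joint_efforts': array([ -0.0008, -92.6729,   1.9768, -37.0262,   0.0178,   0.0014,
         0.    ]), 'position': array([0.1375, 0.6097, 0.4047]), 'tool_rot': array([-3.1415,  0.    ,  2.9197]), 'force': array([ 0.4365,  0.3876, -0.646 ]), 'moment': array([ 0.006 ,  0.0329, -0.0067]), 'finger_force': 0.0, 'grip_width': 0.08542249570191912}
```

View pics/scene0.png

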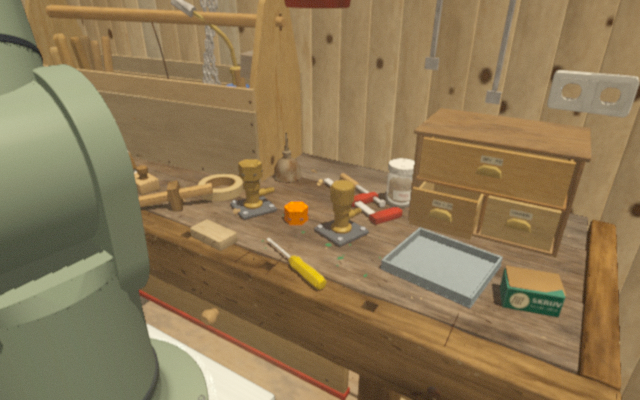

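View pics/top0.png

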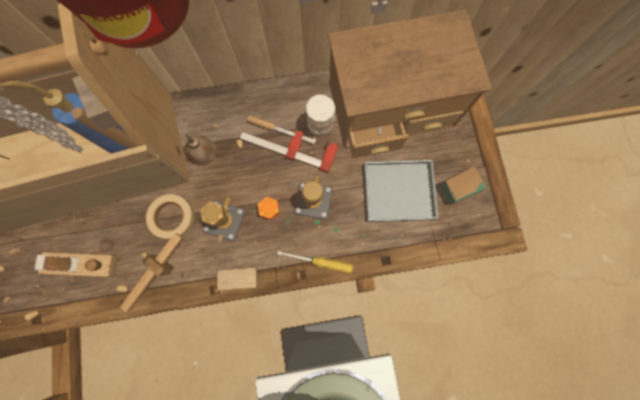

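The scene view shows two brass caps, at about (250,170) and (342,193), with an orange decoy at (296,213) and the tray at (442,267). In the top view the caps are at (213,213) and (312,190), and the tray is at (400,190). Next I'll zoom in to check which cap is hexagonal and how it is oriented.

Run:
```python
from h import *
T=bot.grab_frame("top");S=bot.grab_frame("scene")
def c(p,u,v,w=25): return cv2.resize(p["frame"][v-w:v+w,u-w:u+w,::-1],(400,300*400//300 if 0 else 400),interpolation=cv2.INTER_CUBIC)[50:350]
im=np.vstack([np.hstack([c(T,215,214),c(T,312,192)]),np.hstack([c(S,251,172),c(S,342,193)])])
cv2.imwrite("pics/crop1.png",im)
print([ (m["rect"],m["p"]) for m in bot.find_in("hex_cap_center",T)],[ (m["rect"],m["p"]) for m in bot.find_in("hex_cap_center",S)])
for m in bot.find_in("tray",T)+bot.find_in("tray",S):print(m)
```

```text
[([258.6, 202.3, 20.2, 14.8], 0.7)] [([285.9, 203.6, 22.3, 21.4], 0.96), ([237.4, 162.4, 25.7, 18.5], 0.65)]
{'rect': [364.7, 157.9, 70.8, 64.8], 'p': 0.59}
{'rect': [383.8, 226.5, 120.8, 82.5], 'p': 0.87}
```

View pics/crop1.png

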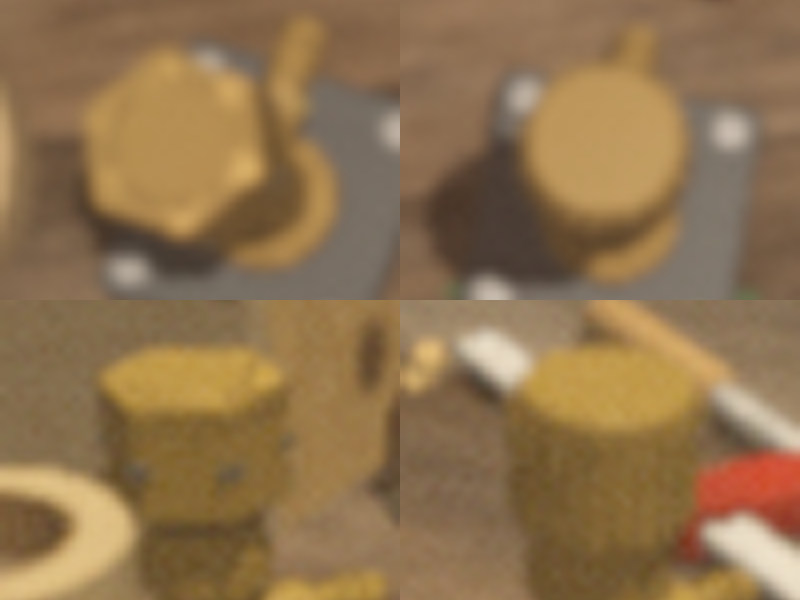

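Run:
```python
from h import *
from scipy.optimize import least_squares
np.set_printoptions(precision=4,suppress=True)
T=bot.grab_frame("top");S=bot.grab_frame("scene")
C=[(165,48),(248,80),(268,165),(185,238),(95,200),(85,118)]
P=np.array([atz(T,(190+x/8-.5,189+(y+50)/8-.5),.1155)[:2] for x,y in C])
m=P.mean(0);v=P-m;print(m,np.linalg.norm(v,axis=1),np.degrees(np.arctan2(v[:,1],v[:,0]))%60)
# bright-top segmentation fit: cap-top+sides mask vs background in top view, template score over x,y,theta
g=cv2.cvtColor(cv2.resize(T["frame"],None,fx=4,fy=4,interpolation=cv2.INTER_CUBIC),cv2.COLOR_RGB2GRAY).astype(float)
g=cv2.GaussianBlur(g,(0,0),2);gx=cv2.Sobel(g,cv2.CV_64F,1,0);gy=cv2.Sobel(g,cv2.CV_64F,0,1);mag=np.hypot(gx,gy)
best=[]
for th in np.radians(np.arange(0,60,2)):
  for dx in np.arange(-.006,.0061,.001):
    for dy in np.arange(-.006,.0061,.001):
      a=np.radians(np.arange(0,360,5));r=.023/np.cos((a-th+np.pi/6)%(np.pi/3)-np.pi/6);r=np.minimum(r,.0265)
      X=np.c_[m[0]+dx+r*np.cos(a),m[1]+dy+r*np.sin(a),0*a+.1155]
      q=np.round(proj(T,X)*4+1.5).astype(int)
      best.append((mag[q[:,1],q[:,0]].mean(),np.degrees(th),m[0]+dx,m[1]+dy))
for b in sorted(best)[::-1][:10]:print(np.array(b))
# tray corners
for k in(0,1):
  p=(T,S)[k]
  for z in (0,.022):
    print(np.array([proj(p,[.53+a*.075,-.26+b*.085,z])[0] for a in(-1,1) for b in(-1,1)]))
a=bot.mark_of("hex_cap_center",T)[0];print(a)
print(tri([ray(T,(214.7,213.5)),ray(S,(251.2,170.1))]),tri([ray(T,(398.6,189.4)),ray(S,(442.9,267.2))]))
im=np.vstack([cv2.resize(p["frame"][v:v+94,u:u+133,::-1],(800,564))[:300] if 0 else cv2.resize(p["frame"][v:v+100,u:u+133,::-1],(400,300)) for p,u,v in((T,335,140),(S,375,215))])
cv2.imwrite("pics/tray.png",im)
```

```text
[0.5244 0.1873] [0.0264 0.0257 0.0268 0.0271 0.0263 0.0257] [59.7243  2.3013  6.3687  0.2251 58.9008  6.1004]
[43.4407 32.      0.5234  0.1873]
[43.2786 32.      0.5234  0.1883]
[43.2626 32.      0.5244  0.1873]
[43.2072 34.      0.5234  0.1873]
[43.1895 34.      0.5234  0.1883]
[43.1166 30.      0.5234  0.1873]
[43.1118 30.      0.5244  0.1873]
[42.9931 30.      0.5234  0.1883]
[42.9295 36.      0.5234  0.1873]
[42.9285 28.      0.5234  0.1873]
[[438.586  213.1971]
 [372.1353 224.1402]
 [425.375  156.9014]
 [360.9728 167.106 ]]
[[441.3496 211.6713]
 [373.3682 222.8587]
 [427.7522 154.1638]
 [361.9132 164.5795]]
[[479.5867 306.3748]
 [383.7735 273.1769]
 [498.0278 260.9712]
 [413.0668 236.0753]]
[[481.9786 295.7512]
 [384.6617 263.202 ]
 [500.3052 251.3134]
 [414.1725 226.9899]]
{'at': [268.0, 210.7], 'p': 0.73}
[0.5249 0.1846 0.0968] [ 0.5323 -0.2599 -0.0022]
```

View pics/tray.png

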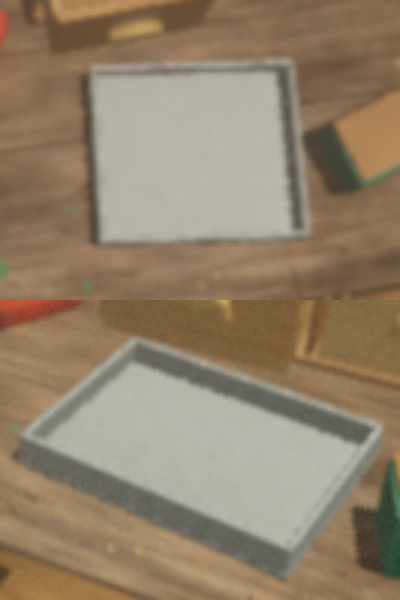

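Run:
```python
from h import *
np.set_printoptions(precision=3,suppress=True)
T=bot.grab_frame("top");S=bot.grab_frame("scene")
print(bot.grip_point_offset)
for uv in [(0,228),(100,207),(185,180),(187,150)]: print(uv,atz(T,uv,0))
for uv in [(256,180),(300,158),(107,147)]: print(uv,atz(S,uv,0))
# handle/end top: height guess
for uv in [(65,20),(62,0),(75,70),(185,172)]: print(uv,[atz(T,uv,z)[:2] for z in(.1,.2,.3,.4)])
```

```text
0.1547
(0, 228) [0.596 0.736 0.   ]
(100, 207) [0.609 0.491 0.   ]
(185, 180) [0.644 0.274 0.   ]
(187, 150) [0.724 0.262 0.   ]
(256, 180) [ 0.654  0.284 -0.   ]
(300, 158) [0.85  0.275 0.   ]
(107, 147) [0.601 0.847 0.   ]
(65, 20) [array([1.075, 0.502]), array([0.987, 0.439]), array([0.9  , 0.376]), array([0.812, 0.313])]
(62, 0) [array([1.134, 0.509]), array([1.04 , 0.445]), array([0.945, 0.381]), array([0.851, 0.317])]
(75, 70) [array([0.931, 0.482]), array([0.861, 0.421]), array([0.791, 0.361]), array([0.72, 0.3 ])]
(185, 172) [array([0.631, 0.241]), array([0.597, 0.209]), array([0.562, 0.178]), array([0.528, 0.146])]
```

arm_command --deltas '[[[-2.94,-2.05,0],[0,0,0],8.5],[[-2.94,-2.05,0],[0,0,0],8.5],[[-2.94,-2.05,0],[0,0,0],8.5],[[-2.94,-2.05,0],[0,0,0],8.5],[[-2.94,-2.05,0],[0,0,0],8.5],[[-2.94,-2.05,0],[0,0,0],8.5],[[-2.94,-2.05,0],[0,0,0],8.5],[[-2.94,-2.05,0],[0,0,0],8.5],[[-2.94,-2.05,0],[0,0,0],8.5],[[-2.94,-2.05,0],[0,0,0],8.5],[[-2.94,-2.05,0],[0,0,0],8.5],[[-2.94,-2.05,0],[0,0,0],8.5],[[-2.94,-2.05,0],[0,0,0],8.5],[[-2.94,-2.05,0],[0,0,0],8.5],[[-2.94,-2.05,0],[0,0,0],8.5],[[-2.94,-2.05,0],[0,0,0],8.5],[[0,0,0],[0,0,-0.128],8.5],[[0,0,0],[0,0,-0.129],8.5],[[0,0,0],[0,0,0],8.5],[[0,0,0],[0,0,0],8.5]]' --newtons 40

```text
clock: 3.35
position: [0.5242, 0.1862, 0.4048]
tool_rot: [3.141, 0.0, -3.11]
force: [-0.6, 0.2, -0.6]
grip_width: 0.0847
finger_force: 0.0
```

Run:
```python
from h import *
np.set_printoptions(precision=4,suppress=True)
s=bot.observe();print(s["clock"],s["qpos"],s["position"],s["tool_rot"],s["force"],s["moment"])
S=bot.grab_frame("scene");cv2.imwrite("pics/s2.png",S["frame"][:,:,::-1])
for k,z in(("hex_cap_center",.097),("neck",.074),("gas_outlet",0)):
  for m in bot.mark_of(k,S):print(k,m,atz(S,m["at"],z))
```

```text
3.35 [-0.4847  0.4126  0.0498  1.7866 -0.0248  0.9429  1.1775] [0.5242 0.1862 0.4048] [ 3.1414  0.0001 -3.1104] [-0.6367  0.2302 -0.6349] [ 0.0153 -0.06    0.0335]
hex_cap_center {'at': [250.1, 166.2], 'p': 0.57} [0.5411 0.2009 0.097 ]
hex_cap_center {'at': [298.7, 214.9], 'p': 0.57} [ 0.4101 -0.0212  0.097 ]
hex_cap_center {'at': [440.5, 270.3], 'p': 0.29} [ 0.3813 -0.2897  0.097 ]
neck {'at': [252.1, 177.5], 'p': 0.74} [0.5338 0.191  0.074 ]
gas_outlet {'at': [254.0, 208.1], 'p': 0.76} [0.5264 0.1857 0.    ]
```

View pics/s2.png

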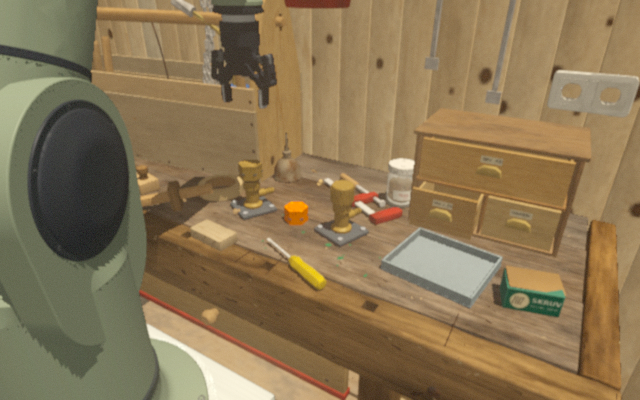

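The hand is at (245,75), directly over the hex cap at (250,170), and its way down is clear.

arm_command --deltas '[[[0,0,2.5],[0,0,0.025],8.5],[[0,0,3],[0,0,0],8.5],[[0,0,3],[0,0,0],8.5],[[0,0,2.5],[0,0,0],8.5],[[0,0,1.5],[0,0,0],8.5],[[0,0,1.4],[0,0,0],8.5],[[0,0,1.4],[0,0,0],8.5],[[0,0,0],[0,0,0],8.5],[[0,0,0],[0,0,0],8.5]]'

```text
clock: 4.45
position: [0.5243, 0.1863, 0.2519]
tool_rot: [-3.142, -0.0, -3.132]
force: [-0.4, -0.2, 0.0]
grip_width: 0.085
finger_force: 0.0
```

arm_command --deltas '[[[0,0,0],[0,0,0],6],[[0,0,0],[0,0,0],5.5],[[0,0,0],[0,0,0],5.2],[[0,0,0],[0,0,0],4.9],[[0,0,0],[0,0,0],4.7],[[0,0,0],[0,0,0],4.5],[[0,0,0],[0,0,0],4.5],[[0,0,0],[0,0,0],4.5],[[0,0,0],[0,0,0],4.5]]' --newtons 30

```text
clock: 5.35
position: [0.5243, 0.1865, 0.2518]
tool_rot: [3.141, 0.0, -3.131]
force: [0.8, 3.5, 3.5]
grip_width: 0.0459
finger_force: 30.5
```

```bash
cat > st.py <<'E'
from h import *
np.set_printoptions(precision=4,suppress=True)
s=bot.observe();print(s["clock"],s["qpos"],s["position"],s["tool_rot"],"F",s["force"],"M",s["moment"],s["grip_width"],s["finger_force"])
E
python3 st.py
```

```text
5.35 [-0.473   0.6266  0.0345  1.9015 -0.0355  0.6135  1.1652] [0.5243 0.1865 0.2518] [ 3.1412  0.0004 -3.1312] F [0.8007 3.4733 3.4665] M [ 1.0072 -0.0889 -0.0201] 0.045898499398614095 30.503107756376266
```

arm_command --deltas '[[[0,0.03,0],[0,0,0],4.4],[[0,0.02,0],[0,0,0],4.4],[[0,0,0],[0,0,0.05],4.4],[[0,0,0],[0,0,0.05],4.4],[[0,0,0],[0,0,0.05],4.4],[[0,0,0],[0,0,0],4.4],[[0,0,0],[0,0,0],4.4]]' --newtons 60

```text
clock: 6.05
position: [0.5242, 0.1868, 0.2517]
tool_rot: [3.142, 0.0, 3.003]
force: [0.7, 4.9, 4.6]
grip_width: 0.0454
finger_force: 60.7
```

```bash
python3 st.py
```

```text
6.05 [-0.5028  0.6288  0.0751  1.9028 -0.0768  0.6126  1.0534] [0.5242 0.1868 0.2517] [3.1416 0.0001 3.0034] F [0.6786 4.8944 4.5795] M [ 0.9072 -0.1213  0.0099] 0.04535488269562962 60.749661326408386
```

arm_command --deltas '[[[0,0.05,0],[0,0,0.05],4.4],[[0,0.05,0],[0,0,0.05],4.4],[[0,0,0],[0,0,0.05],4.4],[[0,0,0],[0,0,0.05],4.4],[[0,0,0],[0,0,0],4.4]]'

```text
clock: 6.55
position: [0.5243, 0.1874, 0.2516]
tool_rot: [-3.141, -0.0, 2.802]
force: [-1.0, 1.8, 5.0]
grip_width: 0.0456
finger_force: 60.9
```

```bash
python3 st.py
```

```text
6.55 [-0.5431  0.6331  0.1302  1.9041 -0.1332  0.6135  0.9022] [0.5243 0.1874 0.2516] [-3.1408 -0.0003  2.8017] F [-0.9638  1.8157  5.0053] M [ 0.1891  0.1674 -0.0057] 0.045640665387945506 60.92034637928009
```

arm_command --deltas '[[[0,0,0],[0,0,0.05],4.4],[[0,0,0],[0,0,0.05],4.4],[[0,0,0],[0,0,0.05],4.4],[[0,0,0],[0,0,0.05],4.4],[[0,0,0],[0,0,0.05],4.4],[[0,0,0],[0,0,0],4.4]]'

```text
clock: 7.15
position: [0.5242, 0.1878, 0.2516]
tool_rot: [-3.141, -0.0, 2.553]
force: [-2.4, 3.2, 4.8]
grip_width: 0.0454
finger_force: 60.9
```

```bash
python3 st.py
```

```text
7.15 [-0.5911  0.6394  0.1973  1.9065 -0.2041  0.6154  0.7177] [0.5242 0.1878 0.2516] [-3.1411 -0.0003  2.5531] F [-2.3986  3.2062  4.8269] M [ 0.6838  0.364  -0.0462] 0.04542419246588794 60.92479884624481
```

arm_command --deltas '[[[0.05,0.02,0],[0,0,0.05],4.4],[[0.02,0,0],[0,0,0.05],4.4],[[0,0,0],[0,0,0.05],4.4],[[0,0,0],[0,0,0.05],4.4],[[0,0,0],[0,0,0.05],4.4],[[0,0,0],[0,0,0],4.4]]'

```text
clock: 7.75
position: [0.5241, 0.1882, 0.2517]
tool_rot: [3.141, 0.0, 2.304]
force: [0.9, 2.7, 4.6]
grip_width: 0.0452
finger_force: 61.0
```

```bash
python3 st.py
```

```text
7.75 [-0.6398  0.6477  0.2652  1.9093 -0.2753  0.6194  0.5323] [0.5241 0.1882 0.2517] [3.1414 0.0004 2.3035] F [0.8696 2.6734 4.606 ] M [ 0.5607 -0.3099  0.012 ] 0.04521150568733271 60.9600904583931
```

arm_command --deltas '[[[0,0,0],[0,0,0.05],4.4],[[0,0,0],[0,0,0.05],4.4],[[0,0,0],[0,0,0.05],4.4],[[0,0,0],[0,0,0.05],4.4],[[0,0,0],[0,0,0],4.4]]'

```text
clock: 8.25
position: [0.5241, 0.1884, 0.2518]
tool_rot: [3.141, 0.0, 2.104]
force: [1.9, 4.7, 4.4]
grip_width: 0.0455
finger_force: 60.9
```

```bash
python3 st.py
```

```text
8.25 [-0.6773  0.6561  0.319   1.911  -0.3327  0.6252  0.3851] [0.5241 0.1884 0.2518] [3.141  0.0002 2.1042] F [1.8613 4.7477 4.4149] M [ 0.9695 -0.523   0.004 ] 0.045470053829008955 60.92467546463013
```

arm_command --deltas '[[[0,0,0],[0,0,0.05],4.4],[[0,0,0],[0,0,0.05],4.4],[[0,0,0],[0,0,0],4.4]]'

```text
clock: 8.55
position: [0.5241, 0.1884, 0.2518]
tool_rot: [3.141, 0.0, 2.004]
force: [3.2, 5.0, 4.2]
grip_width: 0.0452
finger_force: 60.9
```

```bash
python3 st.py
```

```text
8.55 [-0.6958  0.6608  0.346   1.9121 -0.3613  0.6289  0.3115] [0.5241 0.1884 0.2518] [3.1411 0.0002 2.0043] F [3.2229 5.0322 4.1968] M [ 0.9057 -0.6021 -0.0419] 0.04515697536694548 60.92680871486664
```

arm_command --deltas '[[[0.05,0.08,0],[0,0,0.05],4.4],[[0,0,0],[0,0,0.05],4.4],[[0,0,0],[0,0,0.05],4.4],[[0,0,0],[0,0,0],4.4]]'

```text
clock: 8.95
position: [0.5245, 0.1888, 0.2517]
tool_rot: [-3.142, 0.0, 1.854]
force: [2.0, 2.4, 6.1]
grip_width: 0.0454
finger_force: 61.1
```

```bash
python3 st.py
```

```text
8.95 [-0.724   0.6696  0.387   1.9119 -0.404   0.6368  0.1996] [0.5245 0.1888 0.2517] [-3.1415  0.0005  1.8541] F [2.0048 2.3985 6.1391] M [ 0.3178 -0.3148  0.0354] 0.04538973444887368 61.053270399570465
```

arm_command --deltas '[[[0,0,0],[0,0,0.05],4.4],[[0,0,0],[0,0,0.05],4.4],[[0,0,0],[0,0,0.05],4.4],[[0,0,0],[0,0,0],4.4]]'

```text
clock: 9.35
position: [0.5247, 0.1888, 0.2519]
tool_rot: [3.141, 0.0, 1.704]
force: [1.8, 2.1, 8.2]
grip_width: 0.0453
finger_force: 61.6
```

```bash
python3 st.py
```

```text
9.35 [-0.7511  0.6781  0.4275  1.913  -0.4468  0.6445  0.0887] [0.5247 0.1888 0.2519] [3.1411 0.0004 1.704 ] F [1.8326 2.1218 8.1859] M [ 0.3179 -0.4171  0.0226] 0.04529586738387078 61.55258595943451
```

arm_command --deltas '[[[0,0,-0.03],[0,0,0.05],4.4],[[0,0,-0.03],[0,0,0.05],4.4],[[0,0,-0.02],[0,0,0.05],4.4],[[0,0,0],[0,0,0],4.4]]'

```text
clock: 9.75
position: [0.5247, 0.1888, 0.2527]
tool_rot: [3.141, 0.0, 1.554]
force: [3.5, 1.9, 6.5]
grip_width: 0.0457
finger_force: 61.2
```

```bash
python3 st.py
```

```text
9.75 [-0.7786  0.6867  0.4686  1.914  -0.4886  0.6547 -0.0233] [0.5247 0.1888 0.2527] [3.141  0.0003 1.5539] F [3.4522 1.9413 6.4913] M [ 0.4645 -0.6168  0.0364] 0.0456768187051913 61.24257802963257
```

arm_command --deltas '[[[0,0,-0.02],[0,0,0.05],4.4],[[0,0,-0.02],[0,0,0.05],4.4],[[0,0,-0.02],[0,0,0.05],4.4],[[0,0,0],[0,0,0],4.4]]'

```text
clock: 10.15
position: [0.5247, 0.1888, 0.2533]
tool_rot: [3.141, 0.0, 1.404]
force: [3.3, 1.3, 6.5]
grip_width: 0.0454
finger_force: 61.2
```

```bash
python3 st.py
```

```text
10.15 [-0.8053  0.6964  0.5094  1.915  -0.53    0.6656 -0.1355] [0.5247 0.1888 0.2533] [3.1408 0.0002 1.4041] F [3.2717 1.2669 6.4801] M [ 0.3164 -0.8163  0.0466] 0.04536396106514295 61.18832230567932
```

arm_command --deltas '[[[0,0.03,-0.02],[0,0,0.05],4.4],[[0,0.02,-0.022],[0,0,0.05],4.4],[[0,0,-0.022],[0,0,0.05],4.4],[[0,0,-0.022],[0,0,0.05],4.4],[[0,0,-0.022],[0,0,0.05],4.4],[[0,0,0],[0,0,0],4.4]]'

```text
clock: 10.75
position: [0.5251, 0.1888, 0.2542]
tool_rot: [3.141, 0.0, 1.154]
force: [3.5, 1.6, 5.7]
grip_width: 0.0452
finger_force: 61.1
```

```bash
python3 st.py
```

```text
10.75 [-0.8482  0.7152  0.5772  1.9156 -0.5977  0.6877 -0.3237] [0.5251 0.1888 0.2542] [3.141  0.0003 1.1542] F [3.4504 1.5963 5.7318] M [ 0.3694 -0.74    0.0134] 0.04517595111708964 61.12126708030701
```

arm_command --deltas '[[[0,0,-0.022],[0,0,0.05],4.4],[[0,0,-0.022],[0,0,0.05],4.4],[[0,0,-0.022],[0,0,0.05],4.4],[[0,0,-0.022],[0,0,0.05],4.4],[[0,0,0],[0,0,0],4.4]]'

```text
clock: 11.25
position: [0.5252, 0.1888, 0.2551]
tool_rot: [3.141, 0.0, 0.954]
force: [3.9, 2.8, 5.9]
grip_width: 0.0453
finger_force: 61.1
```

```bash
python3 st.py
```

```text
11.25 [-0.8817  0.7316  0.631   1.9168 -0.6506  0.7072 -0.4759] [0.5252 0.1888 0.2551] [3.1409 0.0001 0.9542] F [3.8889 2.79   5.9054] M [ 0.3514 -0.8267  0.04  ] 0.04529319212561898 61.12064838409424
```

arm_command --deltas '[[[0.05,0.03,-0.022],[0,0,0.05],4.4],[[0,0,-0.022],[0,0,0.05],4.4],[[0,0,-0.022],[0,0,0.05],4.4],[[0,0,-0.022],[0,0,0.05],4.4],[[0,0,0],[0,0,0],4.4]]'

```text
clock: 11.75
position: [0.5256, 0.1889, 0.256]
tool_rot: [3.141, 0.0, 0.754]
force: [2.7, 0.2, 7.0]
grip_width: 0.0453
finger_force: 61.1
```

```bash
python3 st.py
```

```text
11.75 [-0.9137  0.7505  0.6843  1.9166 -0.7018  0.7299 -0.63  ] [0.5256 0.1889 0.256 ] [3.141  0.0004 0.7543] F [2.7432 0.1664 6.991 ] M [ 0.177  -0.6562 -0.0038] 0.045279708979132235 61.14708960056305
```

arm_command --deltas '[[[0,0,-0.022],[0,0,0.05],4.4],[[0,0,-0.022],[0,0,0.05],4.4],[[0,0,-0.022],[0,0,0.05],4.4],[[0,0,-0.022],[0,0,0.05],4.4],[[0,0,0],[0,0,0],4.4]]'

```text
clock: 12.25
position: [0.5256, 0.1888, 0.2568]
tool_rot: [3.141, 0.0, 0.554]
force: [3.6, 1.2, 6.4]
grip_width: 0.0458
finger_force: 61.2
```

```bash
python3 st.py
```

```text
12.25 [-0.9443  0.7703  0.7368  1.9176 -0.7516  0.7536 -0.7854] [0.5256 0.1888 0.2568] [3.1409 0.0003 0.5543] F [3.6257 1.1628 6.4497] M [ 0.1332 -0.7039 -0.0084] 0.04577041386858317 61.196772158145905
```

arm_command --deltas '[[[0,0,-0.022],[0,0,0.05],4.4],[[0,0,-0.022],[0,0,0.05],4.4],[[0,0,-0.022],[0,0,0.05],4.4],[[0,0,-0.022],[0,0,0.05],4.4],[[0,0,0],[0,0,0],4.4]]'

```text
clock: 12.75
position: [0.5257, 0.1888, 0.2577]
tool_rot: [3.141, 0.0, 0.354]
force: [4.5, 0.7, 6.7]
grip_width: 0.0452
finger_force: 61.2
```

```bash
python3 st.py
```

```text
12.75 [-0.9734  0.7919  0.7882  1.9185 -0.7996  0.7792 -0.9429] [0.5257 0.1888 0.2577] [3.1407 0.     0.3543] F [4.5099 0.6852 6.6856] M [ 0.1395 -0.8738  0.019 ] 0.0452459435980409 61.21826022863388
```

arm_command --deltas '[[[0,0,-0.022],[0,0,0.05],4.4],[[0,0,-0.022],[0,0,0.05],4.4],[[0,0,-0.022],[0,0,0.05],4.4],[[0,0,-0.022],[0,0,0.05],4.4],[[0,0,0],[0,0,0],4.4]]'

```text
clock: 13.25
position: [0.5258, 0.1887, 0.2586]
tool_rot: [3.141, -0.0, 0.154]
force: [4.8, 0.9, 6.8]
grip_width: 0.0456
finger_force: 61.2
```

```bash
python3 st.py
```

```text
13.25 [-1.0006  0.8149  0.8387  1.9192 -0.8456  0.8068 -1.1026] [0.5258 0.1887 0.2586] [ 3.1406 -0.0003  0.1541] F [4.753  0.9458 6.798 ] M [ 0.0459 -0.9791  0.1119] 0.04555451828732431 61.216185092926025
```

arm_command --deltas '[[[0.05,0,-0.022],[0,0,0.05],4.4],[[0.02,0,-0.022],[0,0,0.05],4.4],[[0,0,-0.022],[0,0,0.05],4.4],[[0,0,-0.022],[0,0,0.05],4.4],[[0,0,0],[0,0,0],4.4]]'

```text
clock: 13.75
position: [0.5263, 0.1886, 0.2594]
tool_rot: [3.14, 0.0, -0.046]
force: [3.2, 0.0, 7.2]
grip_width: 0.0457
finger_force: 61.3
```

```bash
python3 st.py
```

```text
13.75 [-1.0249  0.8401  0.8877  1.9185 -0.889   0.8372 -1.2649] [0.5263 0.1886 0.2594] [ 3.1404  0.0001 -0.0462] F [3.2231 0.0464 7.1718] M [-0.1819 -0.6479  0.0542] 0.045718049384466816 61.27463847398758
```

arm_command --deltas '[[[0,0,-0.022],[0,0,0.05],4.4],[[0,0,-0.022],[0,0,0.05],4.4],[[0,0,-0.022],[0,0,0.05],4.4],[[0,0,-0.022],[0,0,0.05],4.4],[[0,0,0],[0,0,0],4.4]]'

```text
clock: 14.25
position: [0.5263, 0.1885, 0.2603]
tool_rot: [3.14, -0.0, -0.246]
force: [3.7, -1.1, 7.0]
grip_width: 0.0448
finger_force: 61.2
```

```bash
python3 st.py
```

```text
14.25 [-1.048   0.8656  0.9351  1.9192 -0.9304  0.8678 -1.4293] [0.5263 0.1885 0.2603] [ 3.1402 -0.0002 -0.2464] F [ 3.7495 -1.0876  6.9689] M [-0.2994 -0.6854  0.0845] 0.04476885479076944 61.240690648555756
```

arm_command --deltas '[[[0,0,-0.022],[0,0,0.05],4.4],[[0,0,-0.022],[0,0,0.05],4.4],[[0,0,-0.022],[0,0,0.05],4.4],[[0,0,-0.022],[0,0,0.05],4.4],[[0,0,0],[0,0,0],4.4]]'

```text
clock: 14.75
position: [0.5263, 0.1884, 0.2611]
tool_rot: [3.14, -0.001, -0.447]
force: [3.1, -2.0, 7.0]
grip_width: 0.0456
finger_force: 61.2
```

```bash
python3 st.py
```

```text
14.75 [-1.069   0.892   0.9808  1.9198 -0.9694  0.8996 -1.5962] [0.5263 0.1884 0.2611] [ 3.14   -0.0005 -0.4466] F [ 3.1049 -1.9554  7.0295] M [-0.4513 -0.7132  0.0295] 0.04557906763140284 61.23664140701294
```

arm_command --deltas '[[[0,0,-0.022],[0,0,0.05],4.4],[[0,0,-0.022],[0,0,0.05],4.4],[[0,0,-0.022],[0,0,0.05],4.4],[[0,0,-0.022],[0,0,0.05],4.4],[[0,0,0],[0,0,0],4.4]]'

```text
clock: 15.25
position: [0.5263, 0.1883, 0.262]
tool_rot: [3.14, -0.001, -0.647]
force: [3.5, -2.4, 7.2]
grip_width: 0.0452
finger_force: 61.2
```

```bash
python3 st.py
```

```text
15.25 [-1.0879  0.9191  1.0248  1.9203 -1.0059  0.9322 -1.7655] [0.5263 0.1883 0.262 ] [ 3.1399 -0.0009 -0.6467] F [ 3.5224 -2.392   7.2317] M [-0.6082 -0.64   -0.0078] 0.04518324327080577 61.24315291643143
```

arm_command --deltas '[[[0,0,-0.022],[0,0,0.05],4.4],[[0,0,-0.022],[0,0,0.05],4.4],[[0,0,-0.022],[0,0,0.05],4.4],[[0,0,-0.022],[0,0,0.05],4.4],[[0,0,0],[0,0,0],4.4]]'

```text
clock: 15.75
position: [0.5262, 0.1881, 0.2629]
tool_rot: [3.14, -0.001, -0.847]
force: [2.7, -3.1, 6.7]
grip_width: 0.0451
finger_force: 61.2
```

```bash
python3 st.py
```

```text
15.75 [-1.1047  0.9466  1.0667  1.9207 -1.04    0.9656 -1.9373] [0.5262 0.1881 0.2629] [ 3.1398 -0.0012 -0.8469] F [ 2.7014 -3.0926  6.6775] M [-0.6923 -0.6559  0.0435] 0.04511044779596287 61.24943107366562
```

arm_command --deltas '[[[0,0,-0.03],[0,0,0],4.4],[[0,0,-0.03],[0,0,0],4.4],[[0,0,0],[0,0,0],4.4]]'

```text
clock: 16.05
position: [0.5261, 0.1883, 0.2633]
tool_rot: [3.14, -0.001, -0.845]
force: [4.8, -3.0, 0.2]
grip_width: 0.0455
finger_force: 61.2
```

```bash
python3 st.py
```

```text
16.05 [-1.105   0.9457  1.0667  1.9205 -1.0389  0.9659 -1.9364] [0.5261 0.1883 0.2633] [ 3.1398 -0.0009 -0.845 ] F [ 4.8435 -3.0085  0.2212] M [-0.7315 -0.9736  0.0164] 0.045496557021633785 61.240673661231995
```

arm_command --deltas '[[[0,0,-0.03],[0,0,0],4.4],[[0,0,-0.02],[0,0,0],4.4],[[0,0,0],[0,0,0],4.4]]'

```text
clock: 16.35
position: [0.5261, 0.1884, 0.2636]
tool_rot: [3.14, -0.001, -0.845]
force: [4.7, -3.7, -2.6]
grip_width: 0.0457
finger_force: 61.6
```

```bash
python3 st.py
```

```text
16.35 [-1.1053  0.9453  1.0671  1.9204 -1.0382  0.9666 -1.9369] [0.5261 0.1884 0.2636] [ 3.1396 -0.0006 -0.8449] F [ 4.7072 -3.7194 -2.5721] M [-0.5757 -1.0722  0.0367] 0.04566274845547066 61.63796424865723
```

arm_command --deltas '[[[0.05,-0.01,0],[0,0,0.05],4.4],[[0.03,-0.01,-0.02],[0,0,0.05],4.4],[[0,0,0],[0,0,0],4.4]]'

```text
clock: 16.65
position: [0.5266, 0.1881, 0.2638]
tool_rot: [3.139, -0.0, -0.947]
force: [1.9, -2.5, 0.2]
grip_width: 0.0454
finger_force: 62.1
```

```bash
python3 st.py
```

```text
16.65 [-1.1116  0.96    1.0871  1.9194 -1.055   0.9845 -2.0244] [0.5266 0.1881 0.2638] [ 3.1395 -0.0002 -0.9465] F [ 1.8761 -2.4618  0.195 ] M [-0.4976 -0.2769  0.0612] 0.04544642176313322 62.09133356809616
```

arm_command --deltas '[[[0,0,-0.03],[0,0,0],4.4],[[0,0,-0.02],[0,0,0],4.4],[[0,0,0],[0,0,0],4.4]]'

```text
clock: 16.95
position: [0.5267, 0.1888, 0.2646]
tool_rot: [3.141, 0.0, -0.947]
force: [1.8, -0.8, -2.9]
grip_width: 0.0454
finger_force: 61.9
```

```bash
python3 st.py
```

```text
16.95 [-1.1127  0.9587  1.0878  1.9187 -1.0551  0.9852 -2.0259] [0.5267 0.1888 0.2646] [ 3.1411  0.0004 -0.9469] F [ 1.845  -0.7673 -2.9451] M [-0.1816 -0.2607  0.0155] 0.04539787551018599 61.85986965894699
```

arm_command --deltas '[[[0,0,-0.03],[0,0,0],4.4],[[0,0,-0.03],[0,0,0],4.4],[[0,0,0],[0,0,0],4.4]]'

```text
clock: 17.25
position: [0.5267, 0.1889, 0.2654]
tool_rot: [3.141, 0.0, -0.948]
force: [0.4, 0.3, -2.4]
grip_width: 0.045
finger_force: 61.8
```

```bash
python3 st.py
```

```text
17.25 [-1.1134  0.9581  1.0893  1.9183 -1.0544  0.9862 -2.0275] [0.5267 0.1889 0.2654] [ 3.1414  0.0002 -0.9479] F [ 0.4128  0.3004 -2.3654] M [-0.116  -0.0436 -0.054 ] 0.04497430897417863 61.82478368282318
```

arm_command --deltas '[[[0,0,-0.1],[0,0,0],4.4],[[0,0,-0.1],[0,0,0],4.4],[[0,0,-0.2],[0,0,0],4.4],[[0,0,-0.2],[0,0,0],4.4],[[0,0,0],[0,0,0],4.4]]'

```text
clock: 17.75
position: [0.5269, 0.1888, 0.2717]
tool_rot: [-3.141, 0.0, -0.948]
force: [0.2, 0.4, -1.5]
grip_width: 0.0451
finger_force: 61.8
```

```bash
python3 st.py
```

```text
17.75 [-1.1178  0.951   1.0991  1.9153 -1.0443  0.995  -2.0343] [0.5269 0.1888 0.2717] [-3.1412  0.     -0.9482] F [ 0.1501  0.3565 -1.468 ] M [-0.0276  0.02    0.0066] 0.045139099180043524 61.81846261024475
```

arm_command --deltas '[[[0,0,-1],[0,0,0],4.4],[[0,0,-2],[0,0,0],4.4],[[0,0,-2.5],[0,0,0],4.4],[[0,0,-2.5],[0,0,0],4.4],[[0,0,0],[0,0,-0.1],4.4],[[0,0,0],[0,0,-0.1],4.4],[[0,0,0],[0,0,-0.1],4.4],[[0,0,0],[0,0,-0.1],4.4],[[0,0,0],[0,0,-0.1],4.4],[[0,0,0],[0,0,-0.1],4.4],[[0,0,0],[0,0,-0.1],4.4],[[0,0,0],[0,0,-0.1],4.4],[[0,0,0],[0,0,-0.1],4.4],[[0,0,0],[0,0,-0.1],4.4],[[0,0,0],[0,0,-0.1],4.4],[[0,0,0],[0,0,0],4.4],[[0,0,0],[0,0,0],4.4]]'

```text
clock: 19.45
position: [0.5269, 0.1886, 0.3519]
tool_rot: [-3.141, -0.0, 0.148]
force: [-0.2, -0.4, -1.6]
grip_width: 0.0451
finger_force: 61.9
```

```bash
python3 st.py
python3 - <<'E'
from h import *
S=bot.grab_frame("scene");f=S["frame"][40:240,150:417,::-1];cv2.imwrite("pics/s3.png",cv2.resize(f,(800,600)))
s=bot.observe();y=s["tool_rot"][2];d=np.array([.51,-.26])-s["position"][:2]
print("tool delta",d@[np.cos(y),np.sin(y)],d@[np.sin(y),-np.cos(y)])
E
```

```text
19.45 [-1.0737  0.6958  0.9589  1.8587 -0.6939  0.9628 -1.2226] [0.5269 0.1886 0.3519] [-3.1413 -0.0004  0.1484] F [-0.2276 -0.4465 -1.6181] M [ 0.0049 -0.0095 -0.0286] 0.04508818408062123 61.89551889896393
tool delta -0.08310226660028042 0.4412529732517207
```

View pics/s3.png

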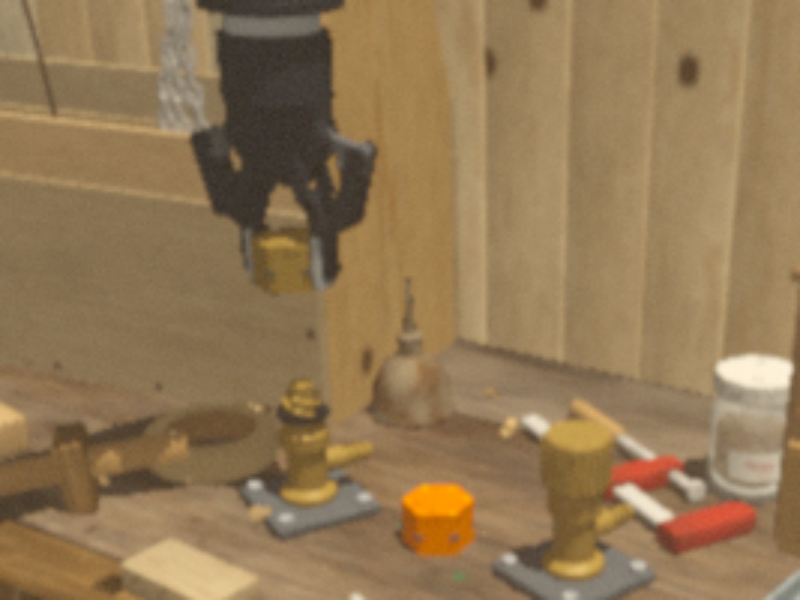

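The cap is in the gripper, mouth down, at about (283,260) in the crop. The threaded stub at (303,395) is bare. Next I'll carry the cap over to the tray.

arm_command --deltas '[[[-0.52,2.76,0],[0,0,0],4.4],[[-0.52,2.76,0],[0,0,0],4.4],[[-0.52,2.76,0],[0,0,0],4.4],[[-0.52,2.76,0],[0,0,0],4.4],[[-0.52,2.76,0],[0,0,0],4.4],[[-0.52,2.76,0],[0,0,0],4.4],[[-0.52,2.76,0],[0,0,0],4.4],[[-0.52,2.76,0],[0,0,0],4.4],[[-0.52,2.76,0],[0,0,0],4.4],[[-0.52,2.76,0],[0,0,0],4.4],[[-0.52,2.76,0],[0,0,0],4.4],[[-0.52,2.76,0],[0,0,0],4.4],[[-0.52,2.76,0],[0,0,0],4.4],[[-0.52,2.76,0],[0,0,0],4.4],[[-0.52,2.76,0],[0,0,0],4.4],[[-0.52,2.76,0],[0,0,0],4.4],[[0,0,0],[0,0,0],4.4],[[0,0,0],[0,0,0],4.4]]'

```text
clock: 21.3
position: [0.5111, -0.2607, 0.3512]
tool_rot: [3.142, 0.001, 0.149]
force: [-0.3, 0.1, -2.5]
grip_width: 0.0454
finger_force: 62.1
```

```bash
python3 st.py
python3 - <<'E'
from h import *
S=bot.grab_frame("scene");cv2.imwrite("pics/s4.png",S["frame"][:,:,::-1])
E
```

```text
21.3 [-0.2018  0.6778  0.8726  1.8201 -0.6319  0.9488 -0.4722] [ 0.5111 -0.2607  0.3512] [3.1415 0.0006 0.1489] F [-0.3225  0.0803 -2.542 ] M [0.059  0.0011 0.0062] 0.04543713857706913 62.05217957496643
```

View pics/s4.png

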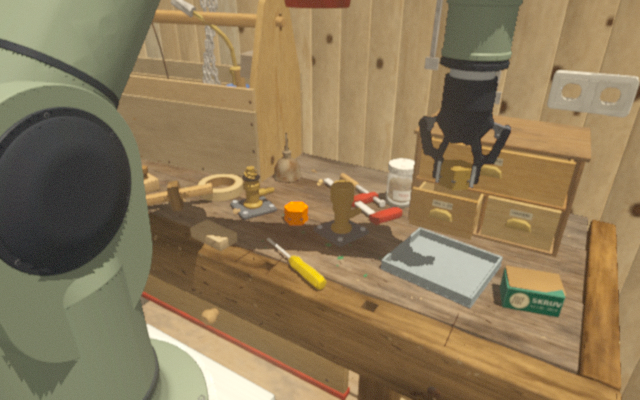

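The cap hangs over the tray, with the hand at (465,150) and the tray at (442,265). The cabinet stays clear behind it.

arm_command --deltas '[[[0,0,2],[0,0,0],4.4],[[0,0,2.5],[0,0,0],4.4],[[0,0,2.5],[0,0,0],4.4],[[0,0,2.5],[0,0,0],4.4],[[0,0,2.5],[0,0,0],4.4],[[0,0,2],[0,0,0],4.4],[[0,0,1],[0,0,0],4.4],[[0,0,1],[0,0,0],4.4],[[0,0,0],[0,0,0],4.4],[[0,0,0],[0,0,0],4.4]]'

```text
clock: 22.35
position: [0.5116, -0.2603, 0.192]
tool_rot: [3.141, -0.0, 0.152]
force: [0.7, -0.2, -2.1]
grip_width: 0.0453
finger_force: 62.1
```

arm_command --deltas '[[[0,0,0.3],[0,0,0],4.4],[[0,0,0.3],[0,0,0],4.4],[[0,0,0.2],[0,0,0],4.4],[[0,0,0.2],[0,0,0],4.4],[[0,0,0.1],[0,0,0],4.4],[[0,0,0],[0,0,0],4.4],[[0,0,0],[0,0,0],4.4]]'

```text
clock: 23.05
position: [0.5113, -0.2603, 0.1804]
tool_rot: [3.142, 0.0, 0.152]
force: [-0.5, -0.4, -2.7]
grip_width: 0.0454
finger_force: 62.1
```

```bash
python3 st.py
```

```text
23.05 [-0.0518  0.8927  0.6287  1.8929 -0.8582  0.65   -0.2985] [ 0.5113 -0.2603  0.1804] [3.1416 0.     0.1517] F [-0.4627 -0.4476 -2.6666] M [ 0.0192 -0.0467  0.0364] 0.045428537535974874 62.06763535737991
```

arm_command --deltas '[[[0,0,0.1],[0,0,0],4.4],[[0,0,0.1],[0,0,0],4.4],[[0,0,0.1],[0,0,0],4.4],[[0,0,0],[0,0,0],4.4]]'

```text
clock: 23.45
position: [0.5113, -0.2603, 0.1773]
tool_rot: [-3.142, 0.0, 0.152]
force: [-0.2, 0.6, -1.7]
grip_width: 0.045
finger_force: 62.1
```

arm_command --deltas '[[[0,0,0.05],[0,0,0],4.4],[[0,0,0.05],[0,0,0],4.4],[[0,0,0],[0,0,0],4.4]]'

```text
clock: 23.75
position: [0.5113, -0.2603, 0.1763]
tool_rot: [3.142, 0.0, 0.152]
force: [0.6, -0.4, -1.4]
grip_width: 0.0455
finger_force: 62.1
```

arm_command --deltas '[[[0,0,0.05],[0,0,0],4.4],[[0,0,0],[0,0,0],4.4]]'

```text
clock: 23.95
position: [0.5113, -0.2603, 0.1758]
tool_rot: [-3.142, 0.0, 0.152]
force: [1.8, -1.3, -2.0]
grip_width: 0.0452
finger_force: 62.1
```

arm_command --deltas '[[[0,0,0.05],[0,0,0],4.4],[[0,0,0],[0,0,0],4.4]]'

```text
clock: 24.15
position: [0.5113, -0.2603, 0.1755]
tool_rot: [3.142, -0.0, 0.152]
force: [-0.9, 0.3, 3.4]
grip_width: 0.0454
finger_force: 62.5
```

arm_command --deltas '[[[0,0,0.05],[0,0,0],4.4],[[0,0,0],[0,0,0],4.4]]'

```text
clock: 24.35
position: [0.5113, -0.2604, 0.1755]
tool_rot: [-3.141, -0.0, 0.152]
force: [-2.5, 3.9, 14.1]
grip_width: 0.0456
finger_force: 63.9
```

arm_command --deltas '[[[0,0,0.03],[0,0,0],4.4],[[0,0,0],[0,0,0],4.4]]'

```text
clock: 24.55
position: [0.5113, -0.2604, 0.1755]
tool_rot: [-3.141, -0.001, 0.152]
force: [-5.1, 3.7, 20.2]
grip_width: 0.0455
finger_force: 64.9
```

arm_command --deltas '[[[0,0,-0.05],[0,0,0],4.4],[[0,0,-0.03],[0,0,0],4.4],[[0,0,0],[0,0,0],4.4]]' --newtons 20

```text
clock: 24.85
position: [0.5113, -0.2603, 0.1755]
tool_rot: [3.142, -0.0, 0.152]
force: [-0.6, 1.8, 5.9]
grip_width: 0.0455
finger_force: 63.0
```

arm_command --deltas '[[[0,0,0],[0,0,0],4.7],[[0,0,0],[0,0,0],5],[[0,0,0],[0,0,0],5.5],[[0,0,0],[0,0,0],6.5],[[0,0,0],[0,0,0],7.5],[[0,0,0],[0,0,0],8],[[0,0,0],[0,0,0],8],[[0,0,0],[0,0,0],8]]'

```text
clock: 25.65
position: [0.5114, -0.2603, 0.1754]
tool_rot: [3.142, -0.0, 0.152]
force: [1.3, 0.6, -0.0]
grip_width: 0.0803
finger_force: 0.0
```

arm_command --deltas '[[[0,0,-1],[0,0,0],8],[[0,0,-1],[0,0,0],8],[[0,0,-2],[0,0,0],8],[[0,0,-2.5],[0,0,0],8],[[0,0,-2.5],[0,0,0],8],[[0,0,-2.5],[0,0,0],8],[[0,0,-2.5],[0,0,0],8],[[0,0,-2.5],[0,0,0],8],[[0,0,0],[0,0,0],8],[[0,0,0],[0,0,0],8]]'

```text
clock: 26.65
position: [0.5113, -0.2601, 0.3412]
tool_rot: [3.141, -0.001, 0.152]
force: [-1.0, 0.6, -0.4]
grip_width: 0.0799
finger_force: 0.0
```

```bash
python3 st.py
python3 - <<'E'
from h import *
S=bot.grab_frame("scene");cv2.imwrite("pics/s5.png",S["frame"][:,:,::-1])
E
```

```text
26.65 [-0.1948  0.6889  0.8598  1.829  -0.6462  0.9288 -0.4592] [ 0.5113 -0.2601  0.3412] [ 3.1414 -0.0013  0.152 ] F [-1.0029  0.5573 -0.3956] M [ 0.021   0.0266 -0.0003] 0.07993300472990206 0.0
```

View pics/s5.png

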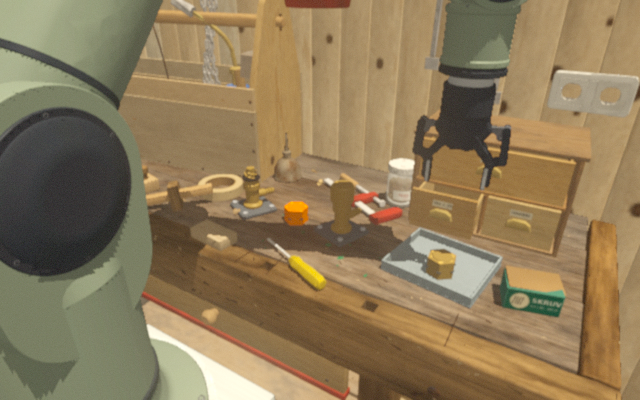

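The cap stands upright, mouth down, on the tray floor at (440,263). The stub at (251,185) is bare and the gripper is clear.

```bash
python3 -c "
from workcell import bot
print(bot.job_done())"
```

```text
the job is handed in; nothing more can be done
None
```

I unscrewed the hex cap clockwise until it came free, lifted it off and set it mouth-down on the tray floor; it took about 27 s, the round-cap outlet was not touched, and the job is handed in. The set-down peaked at about 20 N before I eased off and released it.

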